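# Heft the tins and clear the tray

### The job

The lidded tins on the steel tray all look alike, but some are full of bolts and the others are empty: heft them to find out, stand every full tin upright on the floor of the blue parts bin and leave the empties on the tray. Once the full ones are all in the bin, pick up the tray, tip the empties off it all together into the grey scrap box, and set the bare tray back flat on the bench where it stood. Do not disturb the coffee can, screwdriver, socket and wing nuts.

Things in the scene. Friction and masses are not known exactly. Their poses are not given: they have to be found in the camera images.
- tin_a: one of up to six outwardly identical rigid tinplate tins with press-on lids, 60 mm across, 52 mm high, upright on the tray at the start, 70 mm apart across it and 92 mm along it. Letters say nothing: 1 to 3 tins are full of bolts (0.36 to 0.56 kg), 1 to 3 empty (0.05 to 0.08 kg), and only the weight tells; an absent tin is None. Origin: centre of its underside, z up through the lid
- tin_b: a tin just like tin_a, full or empty; origin at the centre of its underside, z up
- tin_c: a tin just like tin_a, full or empty; origin at the centre of its underside, z up
- tin_d: a tin just like tin_a, full or empty; origin at the centre of its underside, z up
- tin_e: a tin just like tin_a, full or empty; origin at the centre of its underside, z up
- tin_f: a tin just like tin_a, full or empty; origin at the centre of its underside, z up
- tray: loose sheet-steel tray, 0.28 kg, 220 mm wide (x), 230 mm long (y), floor 4 mm thick; side walls 16 mm and rear wall (at -y) 30 mm high, 3 mm thick; no wall at the +y end, where pieces slide out. Smooth: tins start to slide at a tilt of 18 to 26 degrees. Origin: centre of its underside, z up; at the start +y points to world +y, the scrap box's side, within 13 degrees
- tray_handle (a point): where to grip the tray's upright handle: middle of a level rubber-covered flat bar, 110 mm long along the tray's x, 12 mm thick along its y, 34 mm high (56 to 90 mm over the tray's underside), on two posts at the rear wall; at (0, -109, 73) mm in the tray's frame. About 33 mm from its inner face to the nearest tin
- tray_lip (a point): middle of the tray's open pouring edge, at (0, 115, 4) mm in the tray's frame
- parts_bin: fixed open blue plastic parts bin, 280 mm (its x) by 160 mm (its y) outside, walls 4 mm, floor 4 mm; -y wall 62 mm, +y wall 46 mm, end walls 50 mm high; three tins stand in it in a row along x. Origin: centre of its underside, z up
- parts_bin_in (a point): centre of the parts bin's inner floor, 4 mm over the bench
- scrap_box: fixed open grey metal scrap box, 280 mm (its x) by 220 mm (its y) outside, 105 mm high, walls and floor 4 mm; its hinged lid is propped open, fixed, on the +y side (away from the tray), rising to 300 mm above the bench and leaning 15 degrees outward. Origin: centre of its underside, z up
- scrap_box_in (a point): centre of the scrap box's inner floor, 4 mm over the bench
- coffee_can: bystander: squat open steel can of hex bolts, 100 mm across, 85 mm high, on the far side of the bench; origin at the centre of its underside
- screwdriver: bystander: red-handled screwdriver lying on the far side of the bench; origin under its middle
- socket: bystander: chrome socket, 26 mm across, 38 mm high; origin at the centre of its underside
- wing_nut_1: bystander: brass wing nut, 40 mm over the wings, 19 mm high; origin at the centre of its underside
- wing_nut_2: bystander: brass wing nut, 40 mm over the wings, 19 mm high; origin at the centre of its underside
- wing_nut_3: bystander: brass wing nut, 40 mm over the wings, 19 mm high; origin at the centre of its underside

How it is judged:
By the outcome, as a careful person would: the job done as asked, in the order asked, and still so for the second after the job is handed in, with the robot touching nothing.
Of tin_a, tin_b, tin_c, tin_d, tin_e, tin_f only 4 to 6 are there at a start; the rules pass over those that are not, and their reading is None.
At some moment in a run one of tin_a, tin_b, tin_c, tin_d, tin_e, tin_f may be knocked a few centimetres aside while the robot is not near it.
It also fails if it takes over 210 s, if anything falls off the work surface, if the arm or the gripper's body presses on something with over 40 N, if the wrist force passes 120 N, or if a joint passes its speed limit or range.

### The arm

A 6-joint arm with a two-finger parallel gripper is mounted at the origin on the work surface. World frame = base frame: x ahead of the robot, y to its left, z up, the work surface at z = 0. Lengths are in m, angles in rad, forces in N, time in s.
With the tool pointing down it reaches from about 0.275 to 0.875 m from the base axis. Payload 12.5 kg.
Tool frame: the origin (TCP) lies on the centre line of the jaws, within the pads' length; the fingertips stand r.finger_overhang ahead of it and the grasp point (between the pads) lies 3 mm ahead of it (r.finger_overhang is the distance from the TCP to the fingertips, in m); z points along the fingers, y is the line along which they close (so a half turn about z gives the same grasp; the last joint's range is limited). The gripper opens to 85 mm and grips with 20 to 120 N. Pads are 22 mm wide; open, the fingers measure 114 mm over their backs; the gripper's body (76 mm by 85 mm) begins 54 mm behind the grasp point. The pads swing forward as they close: fully open they stand 13 mm farther back than shut.
Start: joints at [-1.354, 0.351, 1.652, -0, 1.139, -0.085], TCP at [0.164, -0.525, 0.253] pointing down, gripper open.
Joint ranges: [-2.75, 2.75], [-0.79, 2.1], [0.01, 2.65], [-1.57, 4.71], [0.07, 3.14], [-2.87, 2.87]. Speed limits (rad/s): [2.22, 2.22, 2.79, 3.14, 3.14, 3.14].

### API

Orientations are given as a unit quaternion [x, y, z, w].
In Python, from cell import r, optics gives the robot as it stands. The module is installed in compiled form; this text tells all that it offers. Calls block until the motion is done:
- r.move_to(position, orientation): joint-space move of the TCP to a pose.
- r.move_linear(position, rot=None, vel=0.15): straight line of the TCP; rot=None keeps the orientation; vel is the mean speed in m/s.
- r.set_joints(angles): joint-space move.
- r.set_gripper(opening, squeeze=None): opening from 0.0 (shut) to 1.0 (fully open); squeeze is the grip in N (None keeps the last); returns when the fingers have stopped.
- r.sleep(seconds).
- r.inverse_kinematics(position, orientation): joint angles nearest the present ones, or None.
- optics.get_image(name): name is "scene" or "top"; returns a dict with "pixels" (384x512x3 uint8, red, green, blue), "depth" (384x512 float32, m along the optical axis (not along the pixel's ray), 0 where there is no reading), "fx", "fy", "cx", "cy" (pixels), "D" ([k1, k2, p1, p2, k3] as OpenCV has them; the pictures are not rectified), "camera_from_world" (4x4, takes a point from world to camera coordinates). Camera axes: x right, y down, z forward; pixel columns grow to the right and rows downward; lengths in m; the calibration is good to about 2 mm. A picture is of the moment at which its call begins.
A pose or a line that the arm cannot do raises r.PlanningError and nothing moves.
- r.hand_in(): hands the job in; it is judged then, once.
Readings, each from a call of its own:
- r.current_t(): time.
- r.current_q(): joint angles.
- r.current_qvel(): joint speeds.
- r.current_effort(): joint torques, N m.
- r.current_tool_pos(): TCP position.
- r.current_ee_rot(): TCP orientation.
- r.current_contact_force(): force on the tool from outside, world axes, zero at the start.
- r.current_torque(): the same for the moment, N m.
- r.current_opening(): opening from 0.0 (shut) to 1.0 (fully open).
- r.current_finger_force(): force on a finger pad.
Only numpy, scipy, OpenCV 4.12 (cv2) and the standard library are available. Lean on these libraries where they do the work, as an engineer would, in place of code of your own. Each camera call takes 0.05 s, during which the arm holds its last target. There are 200 camera calls.

## Working session

There is one attempt and no reset: what is moved stays moved. The work goes in short steps, each a Python script; the robot and the scene stay as the last script left them, time stands still between calls to the robot, and variables do not carry over. Pictures are saved under pics/ and viewed, at most 14 in all, crops included, and the job is handed in when it is done.

```bash
mkdir -p pics
cat > h.py <<'E'
import numpy as np, cv2
from cell import r, optics
from scipy.spatial.transform import Rotation as R
def snap(n,fn=None):
    d=optics.get_image(n)
    if fn: cv2.imwrite('pics/'+fn,cv2.cvtColor(d['pixels'],cv2.COLOR_RGB2BGR))
    return d
def K(d): return np.array([[d['fx'],0,d['cx']],[0,d['fy'],d['cy']],[0,0,1.]])
def cloud(d):
    h,w=d['depth'].shape
    uv=np.stack(np.meshgrid(np.arange(w),np.arange(h)),-1).reshape(-1,1,2).astype(float)
    n=cv2.undistortPoints(uv,K(d),np.array(d['D'])).reshape(h,w,2)
    z=d['depth'][...,None]
    pc=np.concatenate([n*z,z,np.ones_like(z)],-1)
    P=pc@np.linalg.inv(d['camera_from_world']).T
    P[d['depth']==0]=np.nan
    return P[...,:3]
def ray(d,uv,z):
    n=cv2.undistortPoints(np.array(uv,float).reshape(-1,1,2),K(d),np.array(d['D'])).reshape(-1,2)
    T=np.linalg.inv(d['camera_from_world']);o=T[:3,3]
    v=np.c_[n,np.ones(len(n))]@T[:3,:3].T
    return o+v*((z-o[2])/v[:,2])[:,None]
E
python3 - <<'E'
from h import *
for n in('scene','top'):
    d=snap(n,n+'0.png');print(n,np.linalg.inv(d['camera_from_world']).round(3).tolist(),d['fx'],d['D'])
    P=cloud(d);np.save(n+'0.npy',P)
print(r.finger_overhang,r.current_ee_rot(),r.current_contact_force(),r.current_t())
E
```

```text
scene [[0.054, 0.708, -0.704, 1.373], [0.999, -0.039, 0.037, -0.018], [-0.001, -0.705, -0.71, 0.826], [0.0, 0.0, 0.0, 1.0]] 452.41385749916003 [-0.07483965  0.          0.          0.          0.        ]
top [[-0.03, -0.993, 0.111, 0.494], [-0.999, 0.028, -0.022, 0.034], [0.019, -0.112, -0.994, 1.09], [0.0, 0.0, 0.0, 1.0]] 407.04881965487795 [-0.03751065  0.          0.          0.          0.        ]
0.022 [ 9.88638151e-01  1.50314148e-01 -3.11369848e-05 -5.12592216e-04] [-0.63373227 -0.55010026  0.32237617] 0.1
```

View pics/scene0.png

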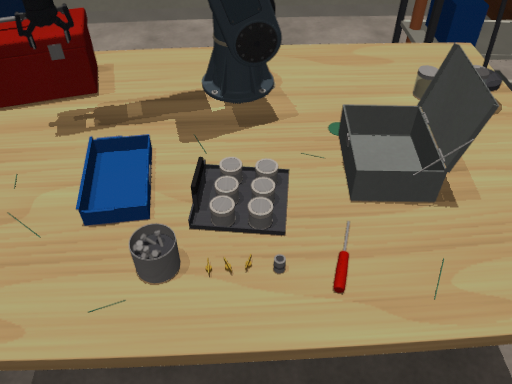

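View pics/top0.png

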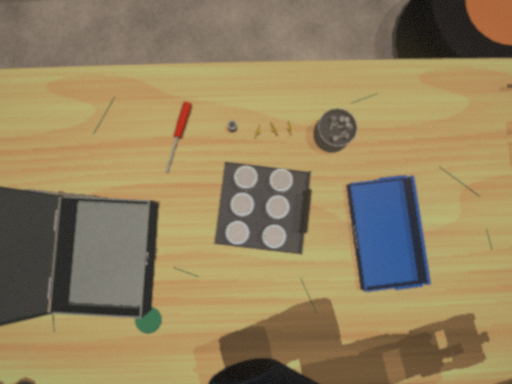

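The scene has six tins on the tray (top view about (246,176) to (274,236)). The handle is on the right at (305,210), the bin at (388,233) and the scrap box at (108,255). Next I'll measure them.

```bash
cat >> h.py <<'E'
def tins(d,ztop=0.056,box=None):
    P=cloud(d);px=d['pixels'].astype(int)
    m=(px.min(-1)>120)&(abs(P[...,2]-ztop)<0.012)
    if box: m&=(P[...,0]>box[0])&(P[...,0]<box[1])&(P[...,1]>box[2])&(P[...,1]<box[3])
    n,_,st,c=cv2.connectedComponentsWithStats(m.astype(np.uint8))
    return [(*ray(d,c[i],ztop)[0][:2].round(4),int(st[i,4])) for i in range(1,n) if st[i,4]>150]
E
python3 - <<'E'
from h import *
d=snap('top');print(tins(d))
P=cloud(d);z=P[...,2]
def rect(m,nm):
    n,l,st,c=cv2.connectedComponentsWithStats(m.astype(np.uint8))
    i=1+st[1:,4].argmax();q=P[l==i];q=q[~np.isnan(q).any(1)]
    (c,s,a)=cv2.minAreaRect(q[:,:2].astype(np.float32));print(nm,np.round(c,4),np.round(s,4),round(a,2),np.median(q[:,2]).round(4),len(q))
hsv=cv2.cvtColor(d['pixels'],cv2.COLOR_RGB2HSV)
u=np.arange(512)[None,:]+0*z;v=np.arange(384)[:,None]+0*z
rect((hsv[...,0]>100)&(hsv[...,0]<130)&(hsv[...,1]>120)&(u>320)&(v>160)&(v<300),'bin')
rect((abs(z-.105)<.012)&(u<170)&(v>180),'scrap rim')
rect((abs(z)<.012)&(u<150)&(u>70)&(v>195)&(v<310),'scrap floor')
rect((z>.075)&(z<.1)&(u>285)&(u<325)&(v>160)&(v<260),'handle')
rect((hsv[...,2]<90)&(z<.03)&(u>205)&(u<320)&(v>155)&(v<260),'tray')
b=z[225,380:430];print(b.round(3))
big=cv2.resize(d['pixels'][150:310,200:440],(960//6*5,533),interpolation=cv2.INTER_CUBIC)
cv2.imwrite('pics/crop0.png',cv2.cvtColor(big,cv2.COLOR_RGB2BGR))
E
```

```text
[(np.float64(0.6379), np.float64(0.0353), 420), (np.float64(0.6278), np.float64(-0.055), 412), (np.float64(0.5686), np.float64(0.0463), 424), (np.float64(0.5593), np.float64(-0.0435), 427), (np.float64(0.4973), np.float64(0.0603), 436), (np.float64(0.4855), np.float64(-0.0319), 436)]
bin [ 0.4861 -0.3258] [0.2756 0.1591] 4.91 0.0055 5519
scrap rim [0.4523 0.3912] [0.233  0.2848] 85.82 0.1055 1762
scrap floor [0.4512 0.4021] [0.1903 0.2733] 85.81 0.0047 7462
handle [ 0.5453 -0.1134] [0.0123 0.1075] 81.52 0.0902 243
tray [ 0.5576 -0.0365] [0.1631 0.2142] 81.49 0.0051 1950
[ 0.005  0.006  0.004  0.002  0.005  0.005  0.007  0.004  0.006  0.006
  0.005  0.005  0.003  0.007  0.005  0.006  0.004  0.007  0.005 -0.001
  0.006  0.008  0.005  0.002  0.005  0.002  0.004  0.005  0.003  0.004
  0.01   0.015  0.025  0.033  0.036  0.04   0.049  0.054  0.061  0.063
  0.061  0.064  0.004  0.001  0.     0.002  0.004 -0.001  0.002  0.002]
```

View pics/crop0.png

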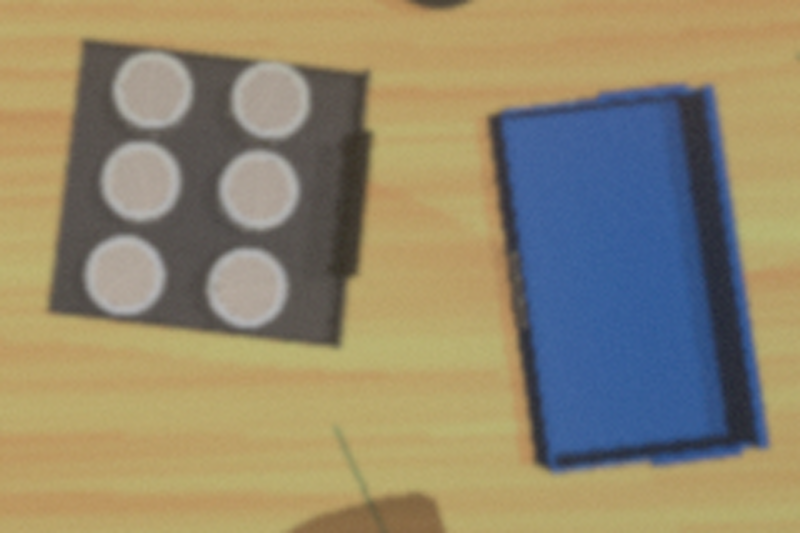

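The handle and tray edges agree on a tray yaw of about -8.5°, with its centre at about (0.561, -0.006). The bin is at (0.486, -0.326), yaw 4.9°. I'll heft the tins one at a time, taking a fresh picture before each.

```bash
cat >> h.py <<'E'
YT=np.radians(-8.5); YB=np.radians(4.9); BIN=np.array([.4861,-.3258]); ZG=0.040
def q(yaw,tilt=0.): return (R.from_euler('z',yaw)*R.from_euler('x',-tilt)*R.from_euler('x',np.pi)).as_quat()
def fz(n=8):
    s=[]
    for _ in range(n): s.append(r.current_contact_force()[2]); r.sleep(.03)
    return np.mean(s)
def heft(xy,yaw=YT):
    "grip the tin at xy, lift it 40 mm; returns apparent weight in kg"
    r.set_gripper(.87)
    r.move_to([*xy,.13],q(yaw)); r.move_linear([*xy,ZG],vel=.12)
    r.set_gripper(0.,50); r.move_linear([*xy,ZG+.04],vel=.12); r.sleep(.3)
    return -fz()/9.81
def putback(xy):
    r.move_linear([*xy,ZG+.001],vel=.06); r.set_gripper(.87); r.move_linear([*xy,.13],vel=.25)
def tobin(slot):
    p=r.current_tool_pos(); r.move_linear([p[0],p[1],.19],vel=.25)
    b=BIN+R.from_euler('z',YB).apply([.085*slot,0,0])[:2]
    r.move_linear([*b,.19],rot=q(YB),vel=.3)
    r.move_linear([*b,ZG+.002],vel=.13); r.set_gripper(.87); r.move_linear([*b,.19],vel=.3)
E
python3 - <<'E'
from h import *
r.move_to([.40,-.22,.25],q(0))
T=tins(snap('top'));print(T,r.current_t(),fz())
xy=T[1][:2]
m=heft(xy);print(m,r.current_opening(),r.current_t())
E
```

```text
[(np.float64(0.6378), np.float64(0.0355), 424), (np.float64(0.6278), np.float64(-0.0547), 418), (np.float64(0.5686), np.float64(0.0465), 427), (np.float64(0.5594), np.float64(-0.0433), 433), (np.float64(0.4974), np.float64(0.0606), 438), (np.float64(0.4855), np.float64(-0.0318), 438)] 1.6333 0.1149381476576038
0.4275866833901891 0.6887892891772952 5.575
```

Run:
```python
from h import *
tobin(1); nfull=1; empt=[]
box=[.42,.72,-.13,.16]
while nfull<3:
    T=[t[:2] for t in tins(snap('top'),box=box)]
    print(len(T),np.round(T,3).tolist(),round(r.current_t(),1))
    if len(T)!=6-nfull: print('count anomaly'); break
    C=[t for t in T if all(np.hypot(*np.subtract(t,e))>.035 for e in empt)]
    if len(C)!=6-nfull-len(empt): print('moved empties?'); break
    xy=C[0]; m=heft(xy); o=r.current_opening(); print(np.round(xy,3),round(m,3),round(o,3))
    if o<.6: print('missed'); break
    if m>.2: tobin(1-nfull); nfull+=1
    else:
        putback(xy); empt.append(xy); r.move_linear([.40,-.22,.25],rot=q(0),vel=.35)
r.move_to([.40,-.18,.30],q(0))
print(tins(snap('top','after1.png')),empt,r.current_t())
```

```text
5 [[0.638, 0.035], [0.569, 0.047], [0.559, -0.043], [0.497, 0.061], [0.486, -0.032]] 9.5
[0.638 0.035] 0.583 0.692
4 [[0.569, 0.047], [0.559, -0.043], [0.497, 0.06], [0.486, -0.032]] 17.6
[0.569 0.047] 0.548 0.688
[(np.float64(0.5706), np.float64(-0.3197), 425), (np.float64(0.5593), np.float64(-0.0432), 427), (np.float64(0.4974), np.float64(0.0606), 438), (np.float64(0.4858), np.float64(-0.327), 439), (np.float64(0.4855), np.float64(-0.0318), 437)] [] 26.7083
```

View pics/after1.png

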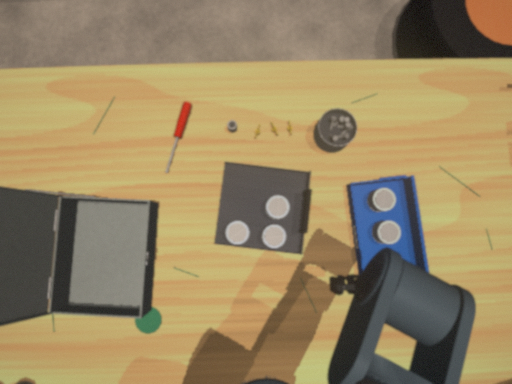

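All three full tins are in the bin: the lids show at (384,199) and (388,232), and the arm hides the third. The three left on the tray must be empty, since at most three are full. Next I'll re-measure the tray and check that the arm can do the pour path.

```bash
cat >> h.py <<'E'
def tcp(origin,yaw,tilt=0.):
    Rt=R.from_euler('z',yaw)*R.from_euler('x',-tilt)
    return np.array(origin)+Rt.apply([0,-.109,.077]), q(yaw,tilt)
YS=np.radians(-4.2)
def lip(L,yaw,tilt=0.):
    Rt=R.from_euler('z',yaw)*R.from_euler('x',-tilt)
    return tcp(np.array(L)-Rt.apply([0,.115,.004]),yaw,tilt)
def handle(d):
    P=cloud(d);z=P[...,2]
    m=(z>.078)&(z<.1)&(P[...,0]>.42)&(P[...,0]<.68)&(P[...,1]>-.17)&(P[...,1]<-.07)
    return cv2.minAreaRect(P[m][:,:2].astype(np.float32))
E
python3 - <<'E'
from h import *
r.move_to([.40,-.10,.38],q(0))
d=snap('scene','scene1.png');print(tins(d,box=[.35,.65,-.43,-.2]))
d=snap('top');print(handle(d));P=cloud(d);z=P[...,2];px=d['pixels']
# box near rim line
m=(abs(z-.105)<.01)&(P[...,1]<.33)&(P[...,1]>.2)&(P[...,0]>.25);Q=P[m]
print(np.polyfit(Q[:,0],Q[:,1],1),Q[:,0].min(),Q[:,0].max(),Q[:,1].min())
for L,t in [((.46,.325,.22),0)]+[((.465,.325,.15),a) for a in range(0,56,5)]:
    s=r.inverse_kinematics(*lip(L,YS,np.radians(t)));print(t,None if s is None else np.round(s,2), lip(L,YS,np.radians(t))[0].round(3))
E
```

```text
[(np.float64(0.4073), np.float64(-0.3316), 227), (np.float64(0.4925), np.float64(-0.3243), 257), (np.float64(0.5774), np.float64(-0.3171), 303)]
((0.5452589392662048, -0.11355559527873993), (0.012324627488851547, 0.1072806566953659), 81.55517578125)
[-0.05813218  0.31117758] 0.30429939309394516 0.5847756636676713 0.267490307748526
0 [ 0.12  0.13  1.83 -0.    1.18  1.77] [0.444 0.102 0.293]
0 [ 0.12  0.23  1.91 -0.    1.01  1.77] [0.449 0.102 0.223]
5 [ 0.18  0.22  1.87 -0.1   1.08  1.87] [0.449 0.109 0.242]
10 [ 0.24  0.22  1.82 -0.18  1.16  1.96] [0.45  0.118 0.261]
15 [ 0.3   0.23  1.77 -0.26  1.25  2.04] [0.451 0.128 0.278]
20 [ 0.36  0.25  1.72 -0.32  1.34  2.11] [0.451 0.14  0.295]
25 [ 0.42  0.27  1.67 -0.39  1.43  2.16] [0.452 0.153 0.311]
30 [ 0.47  0.3   1.62 -0.44  1.52  2.21] [0.453 0.168 0.325]
35 [ 0.52  0.34  1.56 -0.49  1.61  2.24] [0.455 0.184 0.338]
40 [ 0.57  0.38  1.5  -0.54  1.7   2.27] [0.456 0.201 0.35 ]
45 [ 0.62  0.43  1.44 -0.59  1.79  2.29] [0.457 0.219 0.36 ]
50 [ 0.66  0.48  1.39 -0.64  1.88  2.3 ] [0.459 0.237 0.369]
55 [ 0.69  0.53  1.33 -0.69  1.96  2.3 ] [0.46  0.257 0.375]
```

View pics/scene1.png

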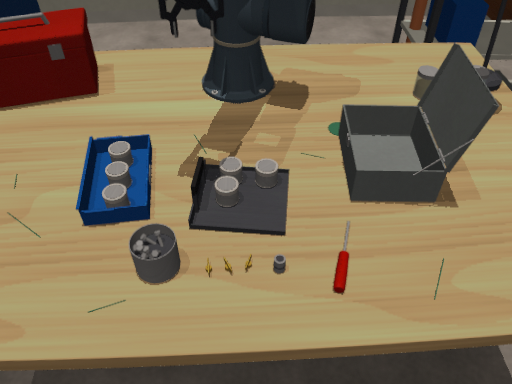

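All three full tins stand in the bin at about (118,155), (117,172) and (115,195) in the scene view. The tray still holds the three empties, and the pour path is feasible. Next I'll grip the handle and lift.

```bash
cat >> h.py <<'E'
YT=np.radians(-8.45); TR=np.array([.5613,-.0058,0.])
E
python3 - <<'E'
from h import *
p,o=tcp(TR,YT)
r.set_gripper(.36); r.move_to(p+[0,0,.08],o); r.move_linear(p,vel=.08)
print(fz(),r.current_contact_force())
r.set_gripper(0.,115); print(r.current_opening(),r.current_finger_force(),r.current_contact_force())
r.move_linear(p+[0,0,.05],vel=.05); r.sleep(.3); print(fz(),r.current_torque(),r.current_t())
snap('scene','lift.png')
E
```

```text
0.32743459225579924 [-0.00405001  0.27397925 -0.05896099]
0.12469332609432131 113.04903388023376 [-0.56623546  1.96839715  4.52953997]
-4.238238486529898 [-0.3737367  -0.02738804 -0.00475588] 32.3
```

View pics/lift.png

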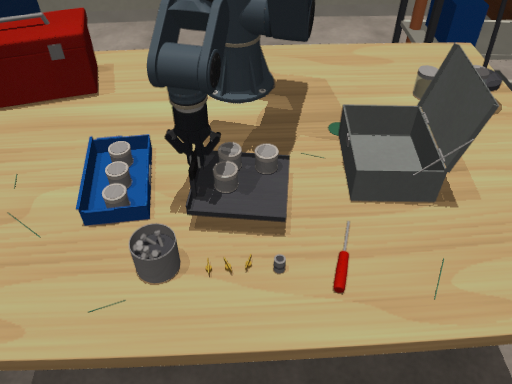

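The tray hangs level from the handle (190,150), with all three empties still on it. Next I'll carry it to the box and pour gradually.

```bash
python3 - <<'E'
from h import *
d=snap('scene');P=cloud(d);m=(P[...,2]>.03)&(P[...,2]<.075)&(P[...,0]>.6)&(P[...,0]<.66)&(P[...,1]>-.09)&(P[...,1]<.1)&(d['pixels'].max(-1)<90)
Q=P[m];print('tray pitch slope',np.polyfit(Q[:,1],Q[:,2],1),len(Q))
p,o=tcp(TR,YT); r.move_linear(p+[0,0,.21],vel=.12)
L=np.array([.452,.335,.15])
a=lip(L+[0,0,.06],YS); r.move_linear(a[0],rot=a[1],vel=.12)
a=lip(L,YS); r.move_linear(a[0],rot=a[1],vel=.1)
print(fz(),r.current_t())
snap('scene','pre.png')
for t in (5,10,14,18,20,22,24,26,28,30):
    a=lip(L,YS,np.radians(t)); r.move_linear(a[0],rot=a[1],vel=.05)
    if t>=18: r.sleep(.3)
r.sleep(.5);print(fz(),r.current_t())
snap('scene','pour.png')
E
python3 -c "
import cv2,numpy as np
cv2.imwrite('pics/pp.png',np.hstack([cv2.imread('pics/'+f)[:280,150:512] for f in('pre.png','pour.png')]))"
```

```text
tray pitch slope [-0.00485111  0.05152209] 1399
-4.533929903031736 37.1417
-2.8191471534641264 44.025
```

View pics/pp.png

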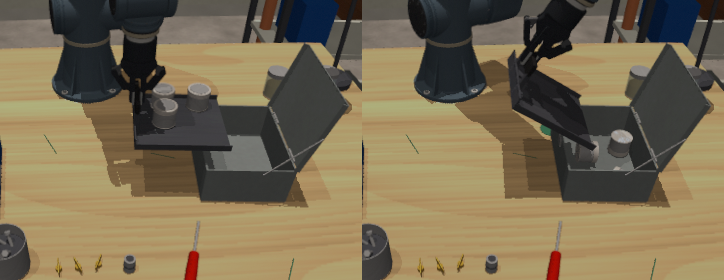

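The tray is empty, and the tins are in the box at about (585,150) and (620,140) in the composite. I'll carry the tray back level and check the box.

```bash
python3 - <<'E'
from h import *
L=np.array([.452,.335,.20])
for t in (30,15,0):
    a=lip(L+[0,0,.01 if t<30 else 0],YS,np.radians(t)); r.move_linear(a[0],rot=a[1],vel=.1)
p,o=tcp(TR,YT); r.move_linear(p+[0,0,.20],rot=o,vel=.15); print(fz())
d=snap('top','box.png'); d2=snap('scene','box2.png')
print(fz(),r.current_t())
r.move_linear(p+[0,0,.03],vel=.15); r.move_linear(p+[0,0,.006],vel=.05)
for k in range(9):
    r.move_linear(p+[0,0,.005-.001*k],vel=.02); f=fz(4)
    print(k,round(f,2),np.round(r.current_torque(),2))
    if f>-.8: break
r.sleep(.2)
E
python3 -c "
import cv2,numpy as np
a=cv2.resize(cv2.imread('pics/box.png')[170:330,0:200],(400,320));b=cv2.resize(cv2.imread('pics/box2.png')[80:240,310:510],(400,320))
cv2.imwrite('pics/bb.png',np.hstack([a,b]))"
```

```text
-2.575807845262227
-2.504299723120648 48.6333
0 -3.12 [-0.2   0.07  0.01]
1 -2.63 [-0.24  0.02 -0.01]
2 -3.27 [-0.19  0.08  0.03]
3 -2.6 [-0.21  0.05 -0.04]
4 -3.09 [-0.22  0.07  0.04]
5 4.49 [-0.01  0.33  0.01]
```

View pics/bb.png

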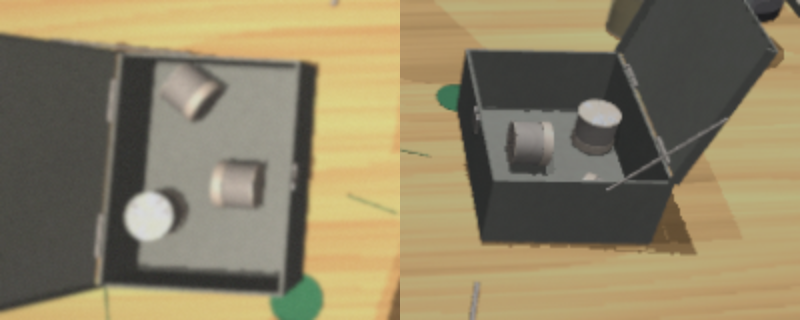

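All three empties are in the box and the tray is touching the bench. I'll release it, retreat and check.

```bash
python3 - <<'E'
from h import *
r.set_gripper(.36); p,o=tcp(TR,YT)
r.move_linear(p+[0,0,.12],vel=.1); r.move_to([.40,-.05,.40],q(0)); r.sleep(.5)
d=snap('top','fin_t.png');print(handle(d)); P=cloud(d)
m=(abs(P[...,0]-.561)<.08)&(abs(P[...,1]-.01)<.08);Q=P[m];print(np.linalg.lstsq(np.c_[Q[:,:2],np.ones(len(Q))],Q[:,2],rcond=None)[0])
d=snap('scene','fin_s.png');print(tins(d,box=[.35,.65,-.43,-.2]),r.current_t())
E
python3 -c "
import cv2,numpy as np
cv2.imwrite('pics/fin.png',np.hstack([cv2.imread('pics/'+f)[:,70:470] for f in('fin_t.png','fin_s.png')]))"
```

```text
((0.5455024242401123, -0.11387445032596588), (0.01261960156261921, 0.10775526612997055), 81.6732177734375)
[-0.00078986  0.00016785  0.00540607]
[(np.float64(0.4074), np.float64(-0.3316), 226), (np.float64(0.4928), np.float64(-0.3244), 256), (np.float64(0.5773), np.float64(-0.317), 303)] 56.3417
```

View pics/fin.png

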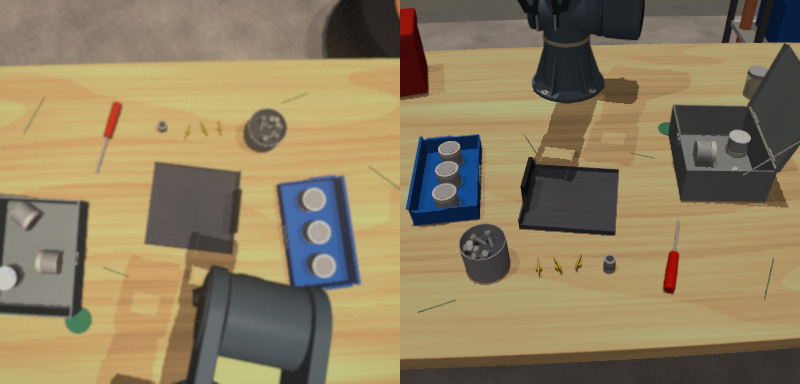

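The final pictures show the three full tins upright in the bin, the bare tray flat in its place, the empties in the scrap box and the bystanders untouched.

```bash
python3 -c "
from cell import r
print(r.hand_in())"
```

```text
the job is handed in; nothing more can be done
None
```

I handed the job in at about 56 s: the three full tins (hefted at 0.43 to 0.58 kg) stand upright in the blue bin, the other three, counted empty without hefting because at most three are full, are in the scrap box, and the bare tray is back flat within about 1 mm of its start.

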